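# Put the clean ware away at the dishwasher outlet

## Robot

A 6-joint arm with a two-finger parallel gripper is mounted at the origin on the work surface. World frame = base frame: x ahead of the robot, y to its left, z up, the work surface at z = 0. Lengths are in m, angles in rad, forces in N, time in s.
With the tool pointing down it reaches from about 0.35 to 0.975 m from the base axis. Payload 4.9 kg.
Tool frame: the origin (TCP) lies midway between the tips of the shut fingers; the grasp point (between the pads) lies 19 mm behind it; z points along the fingers, y is the line along which they close (so a half turn about z gives the same grasp; the last joint's range is limited). The gripper opens to 85 mm and grips with 20 to 120 N. Pads are 22 mm wide; open, the fingers measure 114 mm over their backs; the gripper's body (76 mm by 85 mm) begins 54 mm behind the grasp point. The pads swing forward as they close: fully open they stand 13 mm farther back than shut.
Start: joints at [-1.29, 0.053, 1.613, -0, 1.476, -0.119], TCP at [0.243, -0.576, 0.231] pointing down, gripper open.
Joint ranges: [-3.01, 3.01], [-1.01, 2.22], [0.06, 2.58], [-1.02, 4.17], [0.09, 2.62], [-3.14, 3.14]. Speed limits (rad/s): [2.57, 2.57, 3.14, 3.14, 3.14, 3.14].

## Interface

Orientations are given as [roll, pitch, yaw] about the fixed x, y, z axes, in that order (R = Rz(yaw) Ry(pitch) Rx(roll)).
In Python, from workcell import ctrl, vision gives the robot as it stands. The module is installed in compiled form; this text tells all that it offers.
- The arm moves only by the tool play_rows, never from a script. Its argument "series" is a list of rows, each a list of 5 numbers: the closure in counts, from 0 (fully open) to 255 (shut), then the shift along the tool's x, y, z in cm, then the turn about the tool's z in degrees. In form: [[jaw, x, y, z, twist], ...]. A call has 1 to 8 rows; each row is the pose to reach, as a shift and turn from the pose commanded when the call began, along the tool's axes at that moment; what a row does not reach only later rows make up. A row lasts 1/8 s, in which the tool goes at most 62.5 mm and 10.7 degrees, less where a joint would pass 70% of its speed; a pose out of reach is approached as far as the arm can. A call with a gripper value outside its range is refused whole. The fingers move at their own pace and stop on an object; "squeeze" is the grip in N (left out, the last holds). Time passes only in rows, so rows that repeat a pose let the fingers close. It gives the time, the measured TCP pose, the force, the opening and the grip force at its end, in the units of the state.
- ctrl.sense(): the state, without advancing time (a new reading comes with each control period).
- vision.capture(name): name is "scene" or "top"; returns a dict with "img" (400x640x3 uint8, red, green, blue), "fx", "fy", "cx", "cy" (pixels), "world_to_cam" (4x4, takes a point from world to camera coordinates). Camera axes: x right, y down, z forward; pixel columns grow to the right and rows downward; lengths in m; the calibration is good to about 2 mm. A picture is of the moment at which its call begins. There is no depth.
- ctrl.sign_off(): hands the job in; it is judged then, once.
The state is a dict: "time": time; "joints": joint angles; "joint_vel": joint speeds; "joint_torque": joint torques, N m; "tool_pos": TCP position; "eef_rot": TCP orientation; "ft_force": force on the tool from outside, world axes, zero at the start; "ft_torque": the same for the moment, N m; "opening": finger opening in m; "grasp_force": force on a finger pad.
Only numpy, scipy, OpenCV 4.12 (cv2) and the standard library are available. Lean on these libraries where they do the work, as an engineer would, in place of code of your own. Each camera call takes 0.05 s, during which the arm holds its last target. There are 200 camera calls.

## Task

Sort the clean ware on the dishwasher's outlet table into the three grey trays: the spoon and the fork lying flat, the right way up, side by side lengthways in the long undivided tray, the two white cups standing upright with one in each bay of the divided tray, and the steel jug standing upright in the small squarish tray. Set the cups and the jug down gently, do not drop or tip them, and leave the rinse-aid bottle and the sink plug where they are.

Things in the scene. Friction and masses are not known exactly. Their poses are not given: they have to be found in the camera images.
- tall_cup: Tall white ceramic cup without handle, open at the top, 61 mm outer diameter (straight-sided from 10 mm up), 90 mm high, wall 4 mm, about 0.24 kg. Origin at the centre of its underside, z up along its axis. Starts on the table in the nearer row, neighbours 95 to 145 mm off.
- small_cup: Small white ceramic espresso cup without handle, open at the top, 61 mm outer diameter (straight-sided from 14 mm up, narrower foot), 52 mm high, wall 4 mm, about 0.14 kg. Origin at the centre of its underside, z up along its axis. Starts on the table in the nearer row, neighbours 95 to 145 mm off.
- jug: Steel milk jug, open at the top, about 0.2 kg: straight round body, diameter 58 mm, height 75 mm; looped handle out to 51 mm from the axis along its own +y, small lip out to 35 mm at -y. Grip the body along its own x. Origin at the centre of its underside, z up; its x is within 0.6 rad of world x. Starts on the table in the nearer row, neighbours 95 to 145 mm off.
- spoon: Spoon with black handle and a round steel bowl, 150 mm long, lying flat, bowl up, 0.04 kg. Origin at mid-length, underside; own x from handle to the bowl, z up. Handle 12 mm wide, 8 thick, from x = -75 to +20 mm; bowl 37 mm wide, 8 mm high, centred at x = +56 mm. Balances near its origin. Bowl within 0.4 rad of world +x. Starts on the table in the nearer row, neighbours 95 to 145 mm off.
- fork: Fork with black handle and four steel tines, 150 mm long, lying flat, 0.04 kg. Origin at mid-length, underside; own x from handle to the tines, z up. Handle 12 mm wide, 8 thick, from x = -75 to +20 mm; head 24 mm wide, 5 mm high, from x = +35 to +75 mm. Balances near its origin. Tines within 0.4 rad of world -x. Starts on the table in the nearer row, neighbours 95 to 145 mm off.
- cutlery_tray: Long undivided grey plastic tray for cutlery, 130 mm along its x by 200 mm along its y, rim 20 mm high, walls and floor 4 mm thick (inside 122 by 192 mm). Its long way is its own y, which lies within 0.15 rad of world y. Fixed in the farther row: left, middle or right. Origin at the middle of its underside, on the table; z up.
- cup_tray: Grey plastic tray for cups, 120 mm along its x by 210 mm along its y, rim 16 mm high, walls and floor 4 mm thick; a cross wall (14 mm high, 4 thick) parts it into two bays of 112 by 99 mm, centred at y = +51.5 and -51.5 mm of the tray. Its y lies within 0.15 rad of world y. Fixed in the farther row: left, middle or right. Origin at the middle of its underside, on the table; z up.
- jug_tray: Small squarish undivided grey plastic tray for the jug, 125 mm along its x by 135 mm along its y, rim 16 mm high, walls and floor 4 mm thick (inside 117 by 127 mm). Its y lies within 0.35 rad of world y. Fixed in the farther row: left, middle or right. Origin at the middle of its underside, on the table; z up.
- rinse_bottle: Bystander: small white plastic bottle with a blue cap, 48 mm in diameter, 115 mm high, standing upright. Origin at the centre of its underside. Stays where it is. Starts on the table in the nearer row, neighbours 95 to 145 mm off.
- sink_plug: Bystander: round black rubber sink plug, 48 mm in diameter, 14 mm thick, with a small knob on top to 22 mm. Origin at the centre of its underside. Stays where it is. Starts on the table in the nearer row, neighbours 95 to 145 mm off.

How it is judged:
At the end, for the whole second after the job is handed in: Cups upright on the floor of the divided tray, one per bay, within 25 mm of its middle; jug upright on the floor of the squarish tray; spoon and fork flat, right way up, on the floor of the long tray, within 0.4 rad of lengthways and 24 mm of mid-length, not stacked; all at rest (((x of tall_cup in the frame of cup_tray between -0.026 and 0.026 m and y of tall_cup in the frame of cup_tray between 0.026 and 0.076 m and z of tall_cup in the frame of cup_tray between 0 and 0.009 m and x of small_cup in the frame of cup_tray between -0.026 and 0.026 m and y of small_cup in the frame of cup_tray between -0.076 and -0.026 m and z of small_cup in the frame of cup_tray between 0 and 0.009 m) or (x of tall_cup in the frame of cup_tray between -0.026 and 0.026 m and y of tall_cup in the frame of cup_tray between -0.076 and -0.026 m and z of tall_cup in the frame of cup_tray between 0 and 0.009 m and x of small_cup in the frame of cup_tray between -0.026 and 0.026 m and y of small_cup in the frame of cup_tray between 0.026 and 0.076 m and z of small_cup in the frame of cup_tray between 0 and 0.009 m)) and linear speed of each of tall_cup, small_cup, jug, spoon, fork below 0.02 m/s and angle between each of tall_cup, small_cup, jug, spoon, fork's own z axis and vertical below 0.12 rad and x of jug in the frame of jug_tray between -0.034 and 0.034 m and y of jug in the frame of jug_tray between -0.039 and 0.039 m and z of jug in the frame of jug_tray between 0 and 0.009 m and x of spoon in the frame of cutlery_tray between -0.055 and 0.055 m and y of spoon in the frame of cutlery_tray between -0.024 and 0.024 m and z of spoon in the frame of cutlery_tray between 0 and 0.009 m and angle between the x axis of each of spoon, fork and the y axis of cutlery_tray, either way round below 0.4 rad and x of fork in the frame of cutlery_tray between -0.055 and 0.055 m and y of fork in the frame of cutlery_tray between -0.024 and 0.024 m and z of fork in the frame of cutlery_tray between 0 and 0.009 m); the robot touches nothing.
It fails at once if the rinse-aid bottle is shoved by more than 25 mm or knocked over (distance of rinse_bottle from where it was at the start of the episode above 0.025 m or angle between rinse_bottle's own z axis and vertical above 0.6 rad).
It fails at once if the sink plug is shoved by more than 25 mm or knocked over (distance of sink_plug from where it was at the start of the episode above 0.025 m or angle between sink_plug's own z axis and vertical above 0.6 rad).
It fails at once if the tall cup is dropped (moves faster than 0.8 m/s while the fingers are off it, as after a fall of more than 30 mm) or tips past 60 degrees ((contact force between the fingers and tall_cup below 0.05 N and linear speed of tall_cup above 0.8 m/s) or angle between tall_cup's own z axis and vertical above 1.05 rad).
It fails at once if the small cup is dropped (moves faster than 0.8 m/s while the fingers are off it, as after a fall of more than 30 mm) or tips past 60 degrees ((contact force between the fingers and small_cup below 0.05 N and linear speed of small_cup above 0.8 m/s) or angle between small_cup's own z axis and vertical above 1.05 rad).
It fails at once if the jug is dropped (moves faster than 0.8 m/s while the fingers are off it, as after a fall of more than 30 mm) or tips past 60 degrees ((contact force between the fingers and jug below 0.05 N and linear speed of jug above 0.8 m/s) or angle between jug's own z axis and vertical above 1.05 rad).
It also fails if it takes over 144 s, if anything falls off the work surface, if the arm or the gripper's body presses on something with over 40 N, if the wrist force passes 120 N, or if a joint passes its speed limit or range.

## Working session

There is one attempt and no reset: what is moved stays moved. The work goes in short steps, Python scripts to look and compute and a tool call to move; the robot and the scene stay as the last step left them, time stands still between calls to the robot, and variables do not carry over. Pictures are saved under pics/ and viewed, at most 14 in all, crops included, and the job is handed in when it is done.

Besides the shell and the picture viewer there is one more tool, called after "Call:" by a JSON object that holds its "op" and its "data", one argument or row to a line. play_rows: Moves the arm, as the interface text tells. Its arguments: {"type":"object","properties":{"series":{"type":"array"},"squeeze":{"type":"number"}},"required":["series"]}

```bash
mkdir -p pics
python3 - <<'E'
from workcell import ctrl, vision
import cv2,numpy as np
for n in ("top","scene"):
    c=vision.capture(n); cv2.imwrite(f"pics/{n}0.png",cv2.resize(c["img"][:,:,::-1],(800,500),interpolation=cv2.INTER_CUBIC))
    print(n,c["fx"],c["fy"],c["cx"],c["cy"]);print(np.round(c["world_to_cam"],4))
s=ctrl.sense();print(s)
E
```

```text
top 419.02347128860237 419.02347128860237 314.9104795164372 196.81668956835867
[[ 0.0265 -0.9996  0.0054 -0.0152]
 [-0.9952 -0.0269 -0.094   0.5031]
 [ 0.0942 -0.0029 -0.9956  0.9576]
 [ 0.      0.      0.      1.    ]]
scene 362.1647192642334 362.1647192642334 325.7644415348132 198.0701268962076
[[-0.4905  0.8713  0.0137  0.2326]
 [ 0.7054  0.4062 -0.5809 -0.3421]
 [-0.5117 -0.2753 -0.8139  1.2635]
 [ 0.      0.      0.      1.    ]]
{'time': 0.1, 'joints': array([-1.29001682e+00,  5.32941175e-02,  1.61416853e+00,  4.45727459e-06,
        1.47599938e+00, -1.19022627e-01]), 'joint_vel': array([-0.00073287, -0.0006322 , -0.0040508 ,  0.00179232, -0.0008318 ,
        0.00065286]), 'joint_torque': array([-6.58426761e-04, -3.94901669e+01, -3.71365392e+01, -1.35717855e-04,
        3.86690328e-03,  1.01670032e-06]), 'tool_pos': array([ 0.24310249, -0.57516627,  0.23017685]), 'eef_rot': array([-3.13973702e+00, -2.26378676e-04,  3.99801502e-01]), 'ft_force': array([-0.27496843, -0.17967398,  0.45306138]), 'ft_torque': array([0.02421281, 0.06109033, 0.01949271]), 'grasp_force': 0.0, 'opening': 0.08577689849783168}
```

View pics/top0.png

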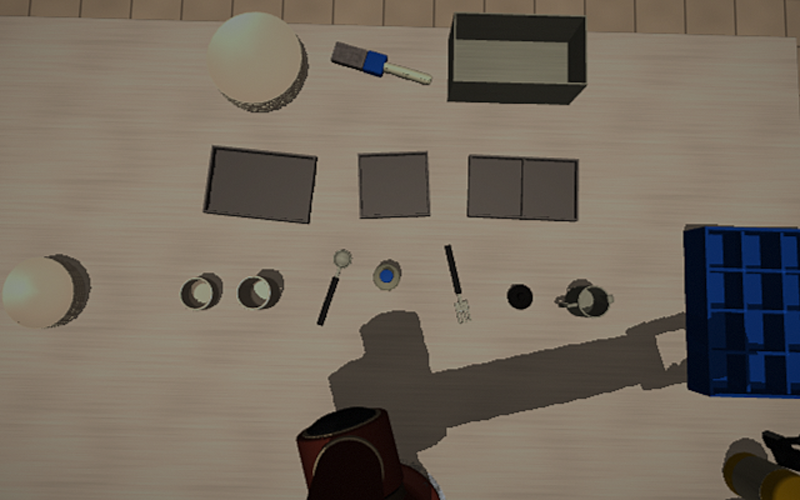

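View pics/scene0.png

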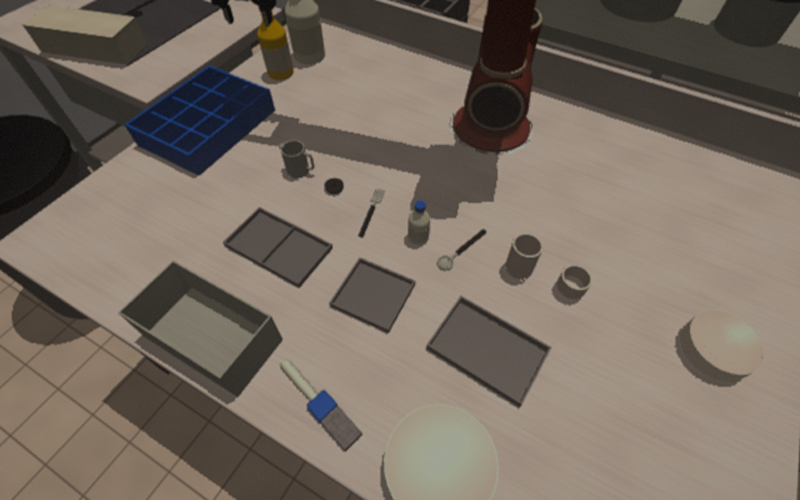

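The top view shows the long tray on the left (260,184), the squarish tray in the middle (394,185) and the divided tray on the right (523,188). In the near row, left to right, are the small cup (200,293), tall cup (258,291), spoon, bottle, fork, plug and jug (590,300). I'll enlarge it.

Run:
```python
from workcell import vision
import cv2
im=vision.capture("top")["img"][:,:,::-1]
for k,(a,b) in enumerate(((140,340),(310,510))):
    cv2.imwrite(f"pics/c{k}.png",cv2.resize(cv2.convertScaleAbs(im[115:265,a:b],alpha=1.6),(800,600),interpolation=cv2.INTER_CUBIC))
```

```text
(no output)
```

View pics/c0.png

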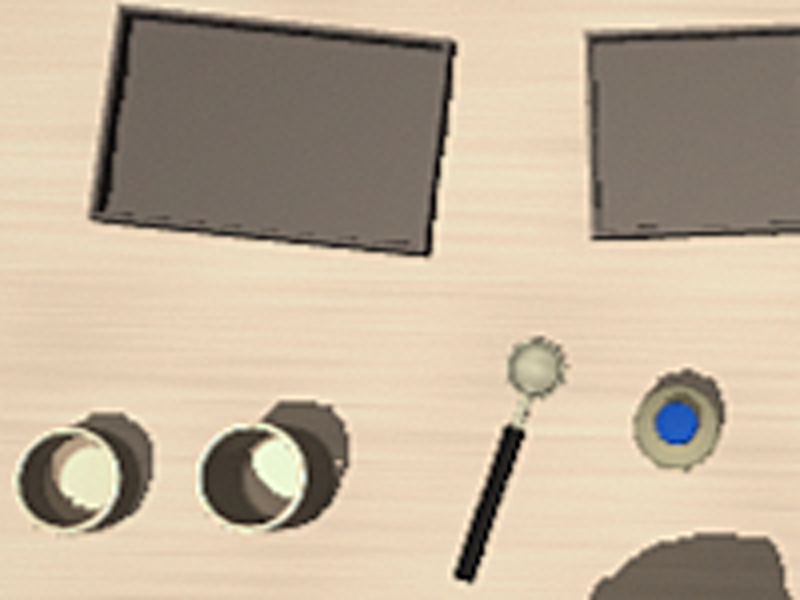

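View pics/c1.png

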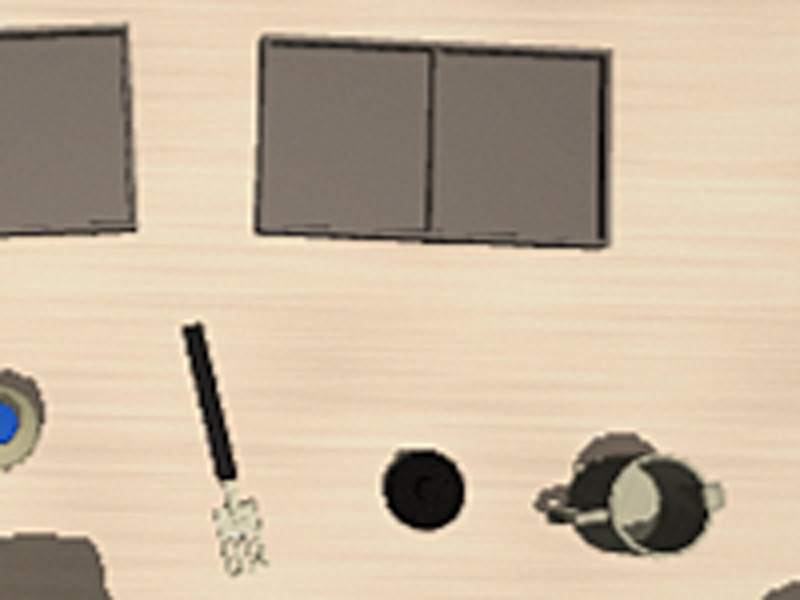

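The crops show every rim, handle and corner clearly. The left crop has both cup rims, the spoon and the long tray. The right crop has the fork, plug, jug (handle left, lip right) and divided tray. I'll convert these to world positions.

```bash
cat > h.py <<'E'
import numpy as np
from workcell import ctrl, vision
def ray(c,u,v,z):
    W=np.array(c["world_to_cam"]);R,t=W[:3,:3],W[:3,3]
    o=-R.T@t; d=R.T@np.array([(u-c["cx"])/c["fx"],(v-c["cy"])/c["fy"],1])
    return (o+d*(z-o[2])/d[2])[:2]
def crop(c,a,X,Y,z,s=4,r=115): return ray(c,(X+.5)/s-.5+a,(Y+.5)/s-.5+r,z)
def go(x,y,z,yaw):
    s=ctrl.sense();p=s["tool_pos"];w=s["eef_rot"][2]
    d=np.array([x,y])-p[:2]
    print("shift cm",np.round(100*np.array([d[0]*np.cos(w)+d[1]*np.sin(w),d[0]*np.sin(w)-d[1]*np.cos(w),p[2]-z]),2),"twist",round(np.degrees((w-yaw+np.pi)%(2*np.pi)-np.pi),1),
     "| pos",np.round(p,4),"rot",np.round(s["eef_rot"],3),"F",np.round(s["ft_force"],1),"open",round(s["opening"],4),"g",round(s["grasp_force"],1),"t",round(s["time"],2))
E
python3 - <<'E'
from h import *
c=vision.capture("top"); L=lambda X,Y,z:crop(c,140,X,Y,z); Q=lambda X,Y,z:crop(c,310,X,Y,z)
def tray(n,P):
    P=np.array(P);TL,TR,BR,BL=P
    y=(TL-TR)+(BL-BR); x=(TL-BL)+(TR-BR)
    print(n,P.mean(0).round(4),"yaw y",round(np.arctan2(-y[0],y[1]),3),"yaw x",round(np.arctan2(x[1],x[0]),3),"size",np.linalg.norm(x)/2,np.linalg.norm(y)/2)
tray("cut",[L(122,7,.02),L(456,41,.02),L(430,256,.02),L(90,217,.02)])
tray("jug",[L(586,32,.016),Q(128,25,.016),Q(137,231,.016),L(592,240,.016)])
tray("cup",[Q(262,36,.016),Q(612,50,.016),Q(608,247,.016),Q(255,235,.016)])
print("small",L(69,478,.052),"tall",L(253,477,.09),"bottle",L(677,423,.115),"plug",Q(425,489,.014))
j=Q(660,505,.075);l=Q(722,497,.075);d=j-l;print("jug",j,"yaw",np.arctan2(-d[0],d[1]))
for n,a,b,e in(("spoon",L(463,577,.007),L(516,428,.007),L(536,367,.007)),("fork",Q(193,325,.007),Q(229,478,.007),Q(248,572,.005))):
    d=e-a;u=d/np.linalg.norm(d);print(n,"org",a+u*.075,b-u*.02,"yaw",np.arctan2(u[1],u[0]),"len",np.linalg.norm(d))
E
```

```text
cut [0.6155 0.2545] yaw y -0.082 yaw x -0.083 size 0.12891839497669305 0.20144732115129996
jug [0.6223 0.0016] yaw y 0.064 yaw x 0.062 size 0.12554320148384937 0.1334640356258326
cup [ 0.623  -0.2454] yaw y -0.01 yaw x -0.024 size 0.12019943214661621 0.2101608340713153
small [0.40668473 0.35165521] tall [0.41002418 0.23843579] bottle [0.44434951 0.00993697] plug [ 0.41619445 -0.2411692 ]
jug [ 0.41052949 -0.35570056] yaw 0.15325048365426613
spoon org [0.42648975 0.11195104] [0.42381592 0.11206827] yaw -0.29884136114707066 len 0.13037564940967508
fork org [ 0.43698316 -0.1217454 ] [ 0.43907088 -0.12222797] yaw -2.904350603734822 len 0.14926991662354264
```

```bash
python3 -c "
from h import *
go(.4105,-.3557,.16,1.724)"
```

```text
shift cm [ 23.96 -13.71   7.05] twist -75.9 | pos [ 0.2432 -0.5753  0.2305] rot [-3.14 -0.    0.4 ] F [-0.3 -0.8  0.2] open 0.086 g 0.0 t 0.2
```

Call:
{"op": "play_rows", "data": {
  "series": [
    [0,3,-1.7,0.9,-9.5],
    [0,6,-3.4,1.8,-19],
    [0,9,-5.1,2.7,-28.5],
    [0,12,-6.9,3.5,-38],
    [0,15,-8.6,4.4,-47.5],
    [0,18,-10.3,5.3,-57],
    [0,21,-12,6.2,-66.5],
    [0,24,-13.7,7,-76]
  ],
  "squeeze": 40
}}

```text
time: 1.2
tool_pos: [0.4115, -0.3549, 0.1608]
eef_rot: [-3.141, -0.0, 1.732]
ft_force: [0.4, -1.4, 0.4]
opening: 0.0852
grasp_force: 0.0
```

```bash
python3 -c "
from h import *
go(.4105,-.3557,.022,1.724)"
```

```text
shift cm [-0.06 -0.11 13.88] twist 0.4 | pos [ 0.4115 -0.3549  0.1608] rot [-3.141 -0.     1.732] F [ 0.4 -1.4  0.4] open 0.0852 g 0.0 t 1.2
```

Call:
{"op": "play_rows", "data": {
  "series": [
    [0,0,-0.1,4,0],
    [0,0,-0.1,8,0],
    [0,0,-0.1,11.5,0],
    [0,0,-0.1,13.9,0],
    [0,0,-0.1,13.9,0],
    [255,0,-0.1,13.9,0],
    [255,0,-0.1,13.9,0],
    [255,0,-0.1,13.9,0]
  ]
}}

```text
time: 2.2
tool_pos: [0.4111, -0.3575, 0.0243]
eef_rot: [3.14, 0.003, 1.726]
ft_force: [-0.2, 0.1, 4.4]
opening: 0.0561
grasp_force: 43.4
```

```bash
python3 -c "
from h import *
c=vision.capture('scene');import cv2
cv2.imwrite('pics/j1.png',cv2.resize(cv2.convertScaleAbs(c['img'][60:210,150:350,::-1],alpha=1.5),(800,600),interpolation=cv2.INTER_CUBIC))
go(.4105,-.3557,.14,1.724)"
```

```text
shift cm [  0.18  -0.03 -11.57] twist 0.1 | pos [ 0.4111 -0.3575  0.0243] rot [3.140e+00 3.000e-03 1.726e+00] F [-0.2  0.4  6.2] open 0.056 g 43.5 t 2.25
```

View pics/j1.png

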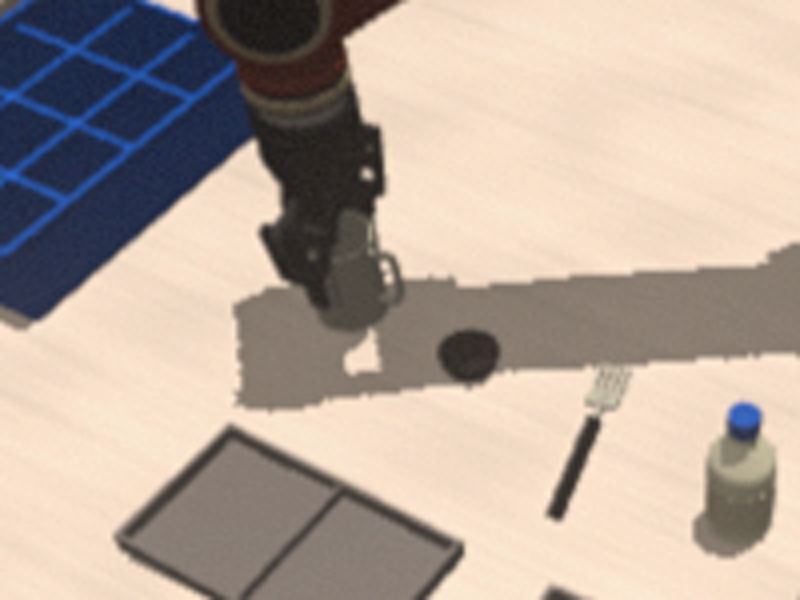

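The jug is gripped between the pads at about (355,280) in the crop, with its handle clear. Next I'll lift and carry it.

Call:
{"op": "play_rows", "data": {
  "series": [
    [255,0,0,-2,0],
    [255,0,0,-5,0],
    [255,0,0,-8.5,0],
    [255,0,0,-11,0]
  ]
}}

```text
time: 2.75
tool_pos: [0.41, -0.3561, 0.1334]
eef_rot: [3.141, 0.0, 1.726]
ft_force: [-0.2, -0.2, -1.8]
opening: 0.0558
grasp_force: 43.2
```

```bash
python3 -c "
from h import *
go(.622,0,.13,1.66)"
```

```text
shift cm [31.9  26.46  0.34] twist 3.8 | pos [ 0.41   -0.3561  0.1334] rot [3.141 0.    1.726] F [-0.2 -0.2 -1.8] open 0.0558 g 43.2 t 2.75
```

Call:
{"op": "play_rows", "data": {
  "series": [
    [255,2,1.6,0,0],
    [255,6,5,0,0],
    [255,10.5,8.7,0,1],
    [255,15,12.5,0,2],
    [255,19.5,16.2,0,3],
    [255,24,20,0,4],
    [255,28,23.3,0,4],
    [255,31,25.8,0,4]
  ]
}}

```text
time: 3.75
tool_pos: [0.6171, -0.0078, 0.1315]
eef_rot: [-3.14, -0.0, 1.658]
ft_force: [0.6, -0.1, -2.3]
opening: 0.0563
grasp_force: 43.4
```

```bash
python3 -c "
from h import *
go(.622,0,.029,1.66)"
```

```text
shift cm [ 0.73  0.56 10.25] twist -0.1 | pos [ 0.6171 -0.0078  0.1315] rot [-3.14  -0.     1.658] F [ 0.6 -0.1 -2.3] open 0.0563 g 43.4 t 3.75
```

Call:
{"op": "play_rows", "data": {
  "series": [
    [255,0.7,0.6,2,0],
    [255,0.7,0.6,5,0],
    [255,0.7,0.6,7.5,0],
    [255,0.7,0.6,9,0],
    [255,0.7,0.6,9.7,0],
    [255,0.7,0.6,10.1,0],
    [255,0.7,0.6,10.3,0],
    [255,0.7,0.6,10.3,0]
  ]
}}

```text
time: 4.75
tool_pos: [0.6228, -0.0026, 0.03]
eef_rot: [3.14, 0.0, 1.656]
ft_force: [1.0, 0.1, -3.1]
opening: 0.0563
grasp_force: 43.4
```

Call:
{"op": "play_rows", "data": {
  "series": [
    [255,0,0,0.2,0],
    [255,0,0,0.2,0],
    [30,0,0,0.2,0],
    [30,0,0,0.2,0],
    [30,0,0,-1,0],
    [30,0,0,-5,0],
    [0,0,0,-10,0],
    [0,0,0,-13,0]
  ]
}}

```text
time: 5.75
tool_pos: [0.6237, -0.0027, 0.1636]
eef_rot: [3.137, 0.001, 1.656]
ft_force: [0.4, -0.5, -0.7]
opening: 0.0853
grasp_force: 0.0
```

```bash
python3 -c "
from h import *
go(.438,-.122,.14,0.237)"
```

```text
shift cm [-10.3  -19.52   2.36] twist 81.3 | pos [ 0.6237 -0.0027  0.1636] rot [3.137e+00 1.000e-03 1.656e+00] F [ 0.4 -0.5 -0.7] open 0.0853 g 0.0 t 5.75
```

Call:
{"op": "play_rows", "data": {
  "series": [
    [0,-1.3,-2.4,0,10],
    [60,-2.6,-4.9,0,20],
    [110,-3.9,-7.3,0,30.5],
    [130,-5.2,-9.8,0,41],
    [130,-6.5,-12.2,0,51],
    [130,-7.8,-14.7,0,61],
    [130,-9.1,-17.1,0,71],
    [130,-10.3,-19.5,0,81.3]
  ]
}}

```text
time: 6.75
tool_pos: [0.4363, -0.1223, 0.1603]
eef_rot: [3.141, -0.001, 0.232]
ft_force: [0.3, -0.8, 0.4]
opening: 0.0421
grasp_force: 0.0
```

```bash
python3 -c "
from h import *
c=vision.capture('top');import cv2
cv2.imwrite('pics/f1.png',cv2.resize(cv2.convertScaleAbs(c['img'][115:265,260:460,::-1],alpha=1.5),(800,600),interpolation=cv2.INTER_CUBIC))
go(.438,-.122,.003,0.237)"
```

```text
shift cm [ 0.38 -0.05 15.69] twist -0.6 | pos [ 0.4344 -0.1233  0.1599] rot [3.14e+00 1.00e-03 2.26e-01] F [ 1.6 -0.1 -0.3] open 0.042 g 0.0 t 6.8
```

View pics/f1.png

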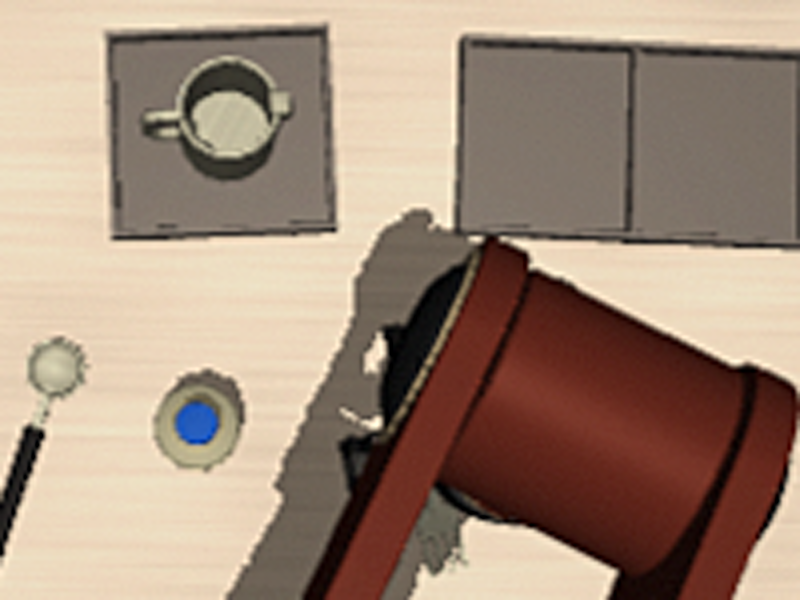

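The jug stands upright near the middle of its tray at (230,115), and the bottle is untouched. Next I'll go down on the fork.

Call:
{"op": "play_rows", "data": {
  "series": [
    [130,0.2,0,4,-0.5],
    [130,0.2,0,9,-0.5],
    [130,0.2,0,13,-0.5],
    [130,0.2,0,15,-0.5],
    [130,0.2,0,15.5,-0.5],
    [255,0.2,0,15.5,-0.5],
    [255,0.2,0,15.5,-0.5],
    [255,0.2,0,15.5,-0.5]
  ]
}}

```text
time: 7.8
tool_pos: [0.4401, -0.1219, 0.0059]
eef_rot: [3.14, -0.002, 0.246]
ft_force: [-0.2, 0.3, 3.7]
opening: 0.0096
grasp_force: 39.3
```

Call:
{"op": "play_rows", "data": {
  "series": [
    [255,0,0,-2,0],
    [255,0,0,-6,0],
    [255,0,0,-11,0],
    [255,0,0,-15,0],
    [255,0,0,-17,0],
    [255,0,0,-17,0]
  ]
}}

```text
time: 8.55
tool_pos: [0.44, -0.1219, 0.1767]
eef_rot: [3.138, -0.004, 0.246]
ft_force: [0.0, 0.1, -0.8]
opening: 0.0095
grasp_force: 39.0
```

```bash
python3 -c "
from h import *
go(.5876,.2568,.17,1.488)"
```

```text
shift cm [ 23.55 -33.13   0.67] twist -71.1 | pos [ 0.44   -0.1219  0.1767] rot [ 3.138 -0.004  0.246] F [ 0.   0.1 -0.8] open 0.0095 g 39.0 t 8.55
```

Call:
{"op": "play_rows", "data": {
  "series": [
    [255,2,-2.8,0,-5],
    [255,5,-7,0,-15],
    [255,8.3,-11.7,0,-25],
    [255,11.6,-16.4,0,-35],
    [255,15,-21,0,-45],
    [255,18.3,-25.8,0,-55],
    [255,21.3,-30,0,-64],
    [255,23.5,-33.1,0,-71]
  ]
}}

```text
time: 9.55
tool_pos: [0.5854, 0.2588, 0.1718]
eef_rot: [-3.139, 0.001, 1.491]
ft_force: [-0.0, -1.9, -0.5]
opening: 0.0096
grasp_force: 39.1
```

```bash
python3 -c "
from h import *
c=vision.capture('scene');import cv2
cv2.imwrite('pics/f2.png',cv2.resize(cv2.convertScaleAbs(c['img'][150:360,260:540,::-1],alpha=1.5),(800,600),interpolation=cv2.INTER_CUBIC))
go(.5876,.2568,.012,1.488)"
```

```text
shift cm [-0.52  0.18 15.99] twist 0.4 | pos [0.5862 0.2621 0.1719] rot [-3.140e+00 -2.000e-03  1.495e+00] F [-2.7  1.3 -0.2] open 0.0096 g 39.1 t 9.6
```

View pics/f2.png

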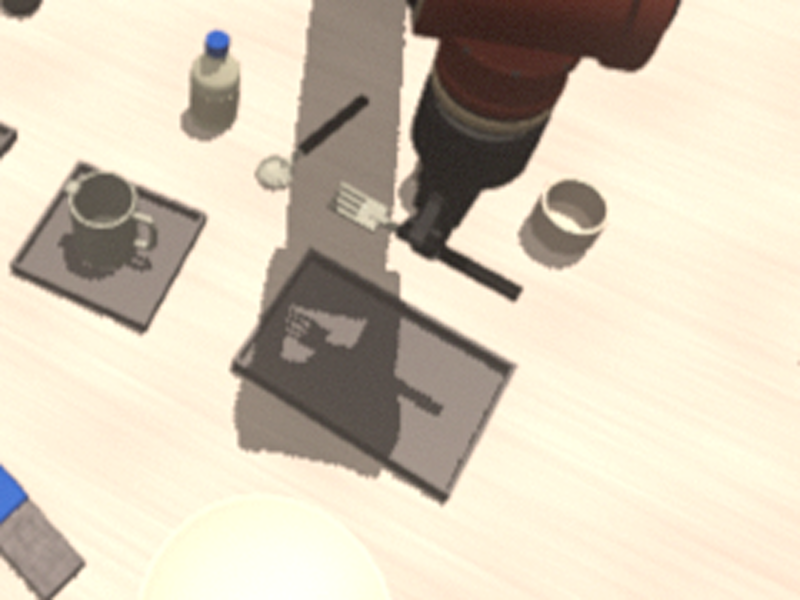

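The fork hangs level, tines at (360,205) pointing toward the jug tray, aligned with the long tray. Now I'll lower and release it.

Call:
{"op": "play_rows", "data": {
  "series": [
    [255,-0.2,0,4,0],
    [255,-0.2,0,9,0],
    [255,-0.2,0,13,0],
    [255,-0.2,0,15,0],
    [255,-0.2,0,15.8,0],
    [255,-0.2,0,16.1,0],
    [255,-0.2,0,16.1,0]
  ]
}}

```text
time: 10.48
tool_pos: [0.587, 0.2553, 0.0149]
eef_rot: [3.139, -0.001, 1.485]
ft_force: [0.3, -0.3, -1.3]
opening: 0.0097
grasp_force: 39.1
```

Call:
{"op": "play_rows", "data": {
  "series": [
    [255,0,0,0.4,0],
    [255,0,0,0.4,0],
    [180,0,0,0.4,0],
    [180,0,0,0.4,0],
    [180,0,0,-2,0],
    [180,0,0,-6,0],
    [150,0,0,-10,0],
    [130,0,0,-14,0]
  ]
}}

```text
time: 11.48
tool_pos: [0.5856, 0.2549, 0.1545]
eef_rot: [-3.141, 0.0, 1.485]
ft_force: [0.6, 0.9, -0.7]
opening: 0.0418
grasp_force: 0.0
```

```bash
python3 -c "
from h import *
go(.425,.112,.15,-.3)"
```

```text
shift cm [-15.6  -14.78   0.45] twist 102.3 | pos [0.5856 0.2549 0.1545] rot [-3.141  0.     1.485] F [ 0.6  0.9 -0.7] open 0.0418 g 0.0 t 11.47
```

Call:
{"op": "play_rows", "data": {
  "series": [
    [130,-2,-1.8,0,-9.5],
    [130,-4,-3.7,0,-19.5],
    [130,-6,-5.6,0,-29],
    [130,-8,-7.5,0,-39],
    [130,-10,-9.4,0,-49],
    [130,-12,-11.3,0,-58.5],
    [130,-14,-13.2,0,-68],
    [130,-15.6,-14.8,0,-77.7]
  ]
}}

```text
time: 12.48
tool_pos: [0.4242, 0.1115, 0.1533]
eef_rot: [-3.142, 0.0, 2.847]
ft_force: [-0.2, -0.1, 0.9]
opening: 0.0419
grasp_force: 0.0
```

Call:
{"op": "play_rows", "data": {
  "series": [
    [130,0,0,2,0],
    [130,0,0,4,0],
    [130,0,0,4,0]
  ]
}}

```text
time: 12.85
tool_pos: [0.4236, 0.1119, 0.1117]
eef_rot: [-3.14, -0.003, 2.841]
ft_force: [-0.7, 0.2, -0.2]
opening: 0.0416
grasp_force: 0.0
```

```bash
python3 -c "
from h import *
go(.425,.112,.005,-.3+np.pi)"
```

```text
shift cm [-0.13  0.05 10.67] twist -0.0 | pos [0.4236 0.1119 0.1117] rot [-3.140e+00 -3.000e-03  2.841e+00] F [-0.7  0.2 -0.2] open 0.0416 g 0.0 t 12.85
```

Call:
{"op": "play_rows", "data": {
  "series": [
    [130,-0.1,0,4,0],
    [130,-0.1,0,8,0],
    [130,-0.1,0,10,0],
    [130,-0.1,0,10.7,0],
    [130,-0.1,0,10.7,0],
    [255,-0.1,0,10.7,0],
    [255,-0.1,0,10.7,0],
    [255,-0.1,0,10.7,0]
  ]
}}

```text
time: 13.85
tool_pos: [0.4276, 0.1114, 0.0081]
eef_rot: [-3.141, 0.003, 2.842]
ft_force: [1.2, -0.3, 0.2]
opening: 0.0004
grasp_force: 0.0
```

Call:
{"op": "play_rows", "data": {
  "series": [
    [255,0,0,-2,0],
    [255,0,0,-6,0],
    [255,0,0,-11,0],
    [255,0,0,-15,0],
    [255,0,0,-17,0],
    [255,0,0,-17,0]
  ]
}}

```text
time: 14.6
tool_pos: [0.4273, 0.1119, 0.1786]
eef_rot: [3.14, 0.004, 2.842]
ft_force: [-0.3, 0.9, -1.2]
opening: -0.0002
grasp_force: 0.0
```

```bash
python3 -c "
from h import *
go(.6434,.2522,.17,1.488)"
```

```text
shift cm [-16.5   19.79   0.86] twist 77.6 | pos [0.4273 0.1119 0.1786] rot [3.14  0.004 2.842] F [-0.3  0.9 -1.2] open -0.0002 g 0.0 t 14.6
```

The gripper closed on nothing: the tip height was 8 mm, just over the handle. I'll check whether the spoon moved.

```bash
python3 -c "
from h import *
c=vision.capture('scene');import cv2
cv2.imwrite('pics/s2.png',cv2.resize(cv2.convertScaleAbs(c['img'][160:310,310:510,::-1],alpha=1.5),(800,600),interpolation=cv2.INTER_CUBIC))
"
```

```text
(no output)
```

View pics/s2.png

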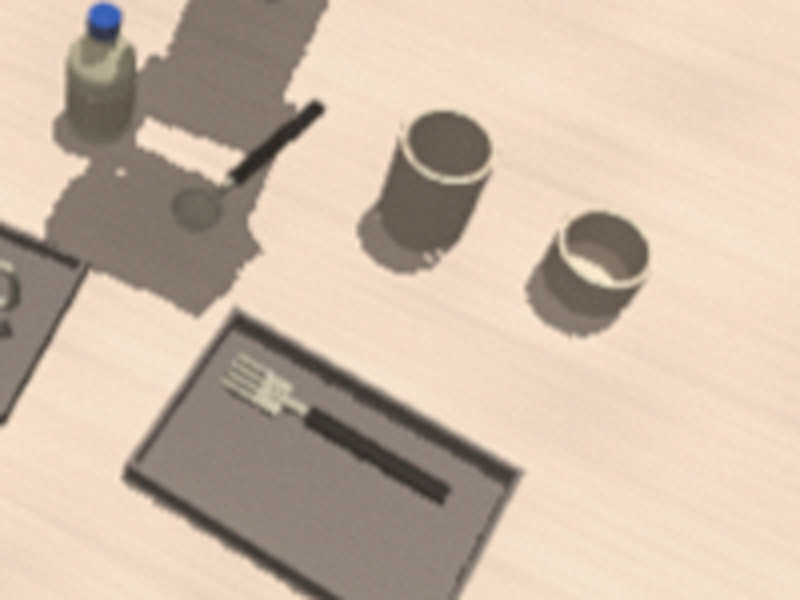

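The fork lies flat and lengthways in the tray, from (230,375) to (445,495). The spoon is still on the table, with its handle end at (319,105) and bowl at (197,210). I'll re-measure it.

```bash
python3 -c "
from h import *
c=vision.capture('scene');f=lambda X,Y,z=.006:crop(c,310,X,Y,z,4,160)
a,b,e=f(319,105),f(235,180),f(197,210)
for q in(b,e):
  u=(q-a)/np.linalg.norm(q-a);print(np.linalg.norm(q-a),np.arctan2(u[1],u[0]),a+u*.075,b-u*.02)
print('fork',f(230,373,.008),f(447,494,.01))
go(.425,.112,.15,-.3+np.pi)"
```

```text
0.09214511682969098 -0.2649277767329688 [0.43036551 0.12364151] [0.42761022 0.12438903]
0.12922923419037688 -0.28126164184884944 [0.4300351  0.12246189] [0.42769833 0.1247036 ]
fork [0.58286736 0.18017218] [0.59185997 0.32733382]
shift cm [0.06 0.   2.55] twist -0.0 | pos [0.4256 0.1118 0.1755] rot [-3.141e+00 -1.000e-03  2.841e+00] F [-0.1 -1.   0.2] open 0.0002 g 0.0 t 14.7
```

```bash
python3 -c "
from h import *
go(.428,.121,.003,-.28+np.pi)"
```

```text
shift cm [ 0.04  0.95 17.25] twist -1.2 | pos [0.4256 0.1118 0.1755] rot [-3.141e+00 -1.000e-03  2.841e+00] F [-0.1 -1.   0.2] open 0.0002 g 0.0 t 14.7
```

Call:
{"op": "play_rows", "data": {
  "series": [
    [90,0,0.9,3,-1],
    [90,0,0.9,8,-1],
    [90,0,0.9,13,-1],
    [90,0,0.9,15.5,-1],
    [90,0,0.9,16.7,-1],
    [90,0,0.9,17.1,-1],
    [90,0,0.9,17.1,-1],
    [90,0,0.9,17.1,-1]
  ]
}}

```text
time: 15.7
tool_pos: [0.4298, 0.1206, 0.0066]
eef_rot: [3.141, 0.002, 2.859]
ft_force: [-0.1, 0.0, -0.6]
opening: 0.0557
grasp_force: 0.0
```

```bash
python3 -c "
from h import *
go(.428,.121,.003,-.28+np.pi)"
```

```text
shift cm [ 0.19 -0.01  0.36] twist -0.1 | pos [0.4298 0.1206 0.0066] rot [3.141e+00 2.000e-03 2.859e+00] F [-0.1  0.  -0.6] open 0.0557 g 0.0 t 15.7
```

Call:
{"op": "play_rows", "data": {
  "series": [
    [90,0.1,0,0.4,0],
    [90,0.1,0,0.4,0],
    [255,0.1,0,0.4,0],
    [255,0.1,0,0.4,0],
    [255,0.1,0,0.4,0],
    [255,0.1,0,0.4,0]
  ]
}}

```text
time: 16.45
tool_pos: [0.428, 0.1207, 0.0015]
eef_rot: [3.141, 0.0, 2.859]
ft_force: [0.1, -0.1, 1.2]
opening: 0.0112
grasp_force: 41.5
```

Call:
{"op": "play_rows", "data": {
  "series": [
    [255,0,0,-2,0],
    [255,0,0,-6,0],
    [255,0,0,-11,0],
    [255,0,0,-14,0],
    [255,0,0,-15,0],
    [255,0,0,-15,0]
  ]
}}

```text
time: 17.2
tool_pos: [0.4276, 0.1207, 0.1509]
eef_rot: [-3.142, -0.0, 2.859]
ft_force: [-0.2, -0.3, -0.7]
opening: 0.0105
grasp_force: 41.3
```

```bash
python3 -c "
from h import *
go(.6434,.2522,.15,1.488)"
```

```text
shift cm [-17.05  18.65   0.09] twist 78.5 | pos [0.4276 0.1207 0.1509] rot [-3.142 -0.     2.859] F [-0.2 -0.3 -0.7] open 0.0105 g 41.3 t 17.2
```

Call:
{"op": "play_rows", "data": {
  "series": [
    [255,-2,2.2,0,9],
    [255,-4.2,4.6,0,19],
    [255,-6.5,7.1,0,29],
    [255,-8.8,9.6,0,39.5],
    [255,-11.1,12.1,0,50],
    [255,-13.3,14.6,0,60],
    [255,-15.4,16.8,0,70],
    [255,-17,18.6,0,78.5]
  ]
}}

```text
time: 18.2
tool_pos: [0.6423, 0.2521, 0.1475]
eef_rot: [-3.137, 0.002, 1.484]
ft_force: [0.1, -0.5, 0.0]
opening: 0.0104
grasp_force: 41.3
```

Call:
{"op": "play_rows", "data": {
  "series": [
    [255,0,0,3,0],
    [255,0,0,6,0],
    [255,0,0,8,0],
    [255,0,0,8,0]
  ]
}}

```text
time: 18.7
tool_pos: [0.6404, 0.2512, 0.0672]
eef_rot: [-3.135, 0.002, 1.489]
ft_force: [-0.5, -0.7, 0.2]
opening: 0.0102
grasp_force: 41.3
```

```bash
python3 -c "
from h import *
c=vision.capture('scene');import cv2
cv2.imwrite('pics/s3.png',cv2.resize(cv2.convertScaleAbs(c['img'][200:350,310:510,::-1],alpha=1.5),(800,600),interpolation=cv2.INTER_CUBIC))
go(.6434,.2522,.0065,1.488)"
```

```text
shift cm [0.07 0.15 6.31] twist 0.0 | pos [0.6419 0.2516 0.0696] rot [-3.139e+00  1.000e-03  1.489e+00] F [ 0.4 -0.2 -0.8] open 0.0102 g 41.3 t 18.75
```

View pics/s3.png

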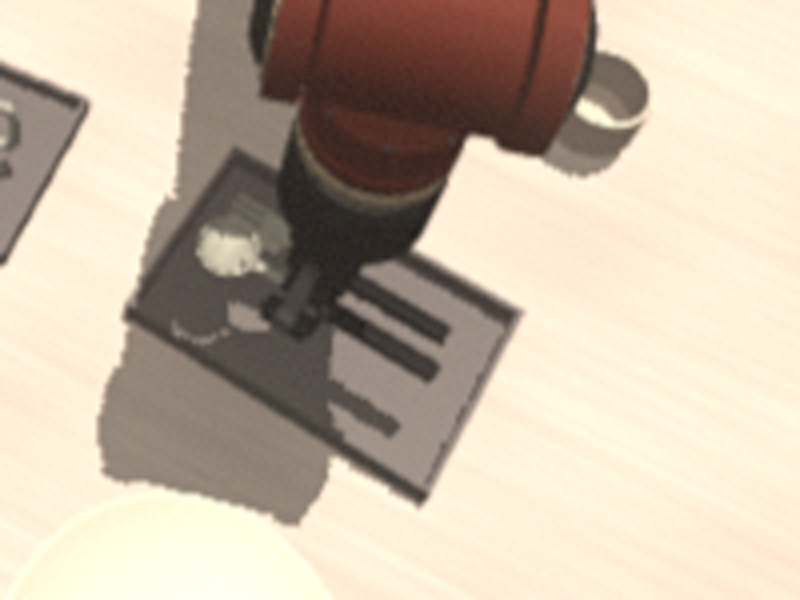

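The spoon is held level and parallel to the fork, bowl at (230,250), over the far half of the tray. I'll lower and release it.

Call:
{"op": "play_rows", "data": {
  "series": [
    [255,0.1,0.1,2.5,0],
    [255,0.1,0.1,4.5,0],
    [255,0.1,0.1,5.7,0],
    [255,0.1,0.1,6.2,0],
    [255,0.1,0.1,6.2,0],
    [255,0.1,0.1,6.2,0]
  ]
}}

```text
time: 19.5
tool_pos: [0.6446, 0.253, 0.0103]
eef_rot: [3.14, -0.001, 1.489]
ft_force: [0.4, 0.3, -0.3]
opening: 0.0102
grasp_force: 41.3
```

Call:
{"op": "play_rows", "data": {
  "series": [
    [255,0,0,0.4,0],
    [255,0,0,0.4,0],
    [180,0,0,0.4,0],
    [180,0,0,0.4,0],
    [180,0,0,-2,0],
    [150,0,0,-6,0],
    [100,0,0,-10,0],
    [0,0,0,-14,0]
  ]
}}

```text
time: 20.5
tool_pos: [0.6443, 0.2529, 0.1529]
eef_rot: [3.139, -0.001, 1.489]
ft_force: [-0.4, -0.1, -0.4]
opening: 0.0687
grasp_force: 0.0
```

```bash
python3 -c "
from h import *
go(.4067,.3517,.15,np.pi/2)"
```

```text
shift cm [  7.9  -24.49   0.29] twist -4.7 | pos [0.6443 0.2529 0.1529] rot [ 3.139e+00 -1.000e-03  1.489e+00] F [-0.4 -0.1 -0.4] open 0.0687 g 0.0 t 20.5
```

Call:
{"op": "play_rows", "data": {
  "series": [
    [0,1.2,-3.6,0,-1],
    [0,2.6,-8,0,-2],
    [0,4.1,-12.6,0,-3],
    [0,5.5,-17,0,-4],
    [0,6.8,-21,0,-4.7],
    [0,7.7,-23.8,0,-4.7],
    [0,7.9,-24.5,0,-4.7],
    [0,7.9,-24.5,0,-4.7]
  ]
}}

```text
time: 21.5
tool_pos: [0.4067, 0.3519, 0.1506]
eef_rot: [3.14, -0.001, 1.571]
ft_force: [-0.3, -0.6, -0.4]
opening: 0.0855
grasp_force: 0.0
```

```bash
python3 -c "
from h import *
c=vision.capture('top');import cv2
cv2.imwrite('pics/k1.png',cv2.resize(cv2.convertScaleAbs(c['img'][115:265,140:340,::-1],alpha=1.6),(800,600),interpolation=cv2.INTER_CUBIC))
go(.4067,.3517,.022,np.pi/2)"
```

```text
shift cm [ 1.000e-02 -4.000e-02  1.284e+01] twist -0.0 | pos [0.4071 0.3516 0.1504] rot [ 3.140e+00 -1.000e-03  1.571e+00] F [ 1.3  0.4 -0. ] open 0.0852 g 0.0 t 21.55
```

View pics/k1.png

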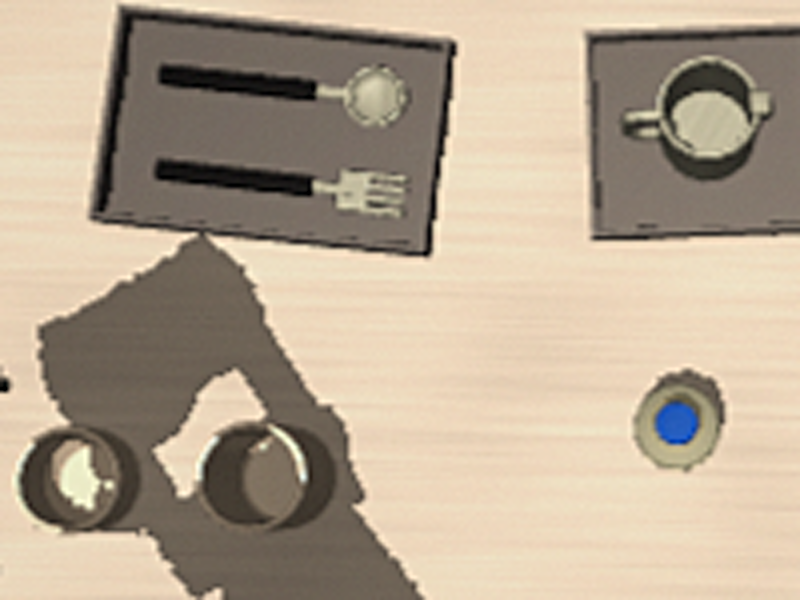

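The cutlery lies flat and parallel in the long tray, spoon at (280,85) and fork at (280,185). The jug is upright at (710,110), and both cups are untouched at (72,478) and (255,477). I'll grip the small cup low, since the pads stand farther back when wide.

Call:
{"op": "play_rows", "data": {
  "series": [
    [0,0,0,3,0],
    [0,0,0,7,0],
    [0,0,0,11,0],
    [0,0,0,13.2,0],
    [0,0,0,14,0],
    [0,0,0,14.1,0],
    [0,0,0,14.1,0]
  ]
}}

```text
time: 22.42
tool_pos: [0.4074, 0.3521, 0.0096]
eef_rot: [3.14, -0.001, 1.571]
ft_force: [0.2, -0.1, 1.1]
opening: 0.0855
grasp_force: 0.0
```

Call:
{"op": "play_rows", "data": {
  "series": [
    [255,0,0,0,0],
    [255,0,0,0,0],
    [255,0,0,0,0],
    [255,0,0,0,0]
  ]
}}

```text
time: 22.92
tool_pos: [0.4072, 0.3523, 0.0098]
eef_rot: [3.139, -0.001, 1.571]
ft_force: [-0.9, -0.1, 5.6]
opening: 0.0611
grasp_force: 43.9
```

Call:
{"op": "play_rows", "data": {
  "series": [
    [255,0,0,-1.5,0],
    [255,0,0,-4.5,0],
    [255,0,0,-8.5,0],
    [255,0,0,-12.5,0],
    [255,0,0,-15,0],
    [255,0,0,-16,0],
    [255,0,0,-16,0]
  ]
}}

```text
time: 23.8
tool_pos: [0.4061, 0.3516, 0.1685]
eef_rot: [3.141, -0.0, 1.571]
ft_force: [0.6, 1.0, -0.6]
opening: 0.061
grasp_force: 43.8
```

```bash
python3 -c "
from h import *
go(.622,-.297,.17,np.pi/2-.017)"
```

```text
shift cm [-64.86  21.58  -0.15] twist 1.0 | pos [0.4061 0.3516 0.1685] rot [ 3.141 -0.     1.571] F [ 0.6  1.  -0.6] open 0.061 g 43.8 t 23.8
```

Call:
{"op": "play_rows", "data": {
  "series": [
    [255,-2,0.7,0,0],
    [255,-6,2,0,0],
    [255,-11,3.7,0,0],
    [255,-16,5.3,0,0],
    [255,-21,7,0,0],
    [255,-26,8.7,0,0],
    [255,-31,10.3,0,0],
    [255,-36,12,0,0]
  ]
}}

```text
time: 24.8
tool_pos: [0.5253, -0.0099, 0.1661]
eef_rot: [-3.138, -0.001, 1.571]
ft_force: [1.6, 0.0, -1.1]
opening: 0.0608
grasp_force: 43.8
```

Call:
{"op": "play_rows", "data": {
  "series": [
    [255,-5,1.7,0,0],
    [255,-10,3.3,0,0],
    [255,-15,5,0,0],
    [255,-20,6.6,0,0],
    [255,-24.5,8.1,0,0],
    [255,-27.5,9.2,0,1],
    [255,-28.8,9.6,0,1],
    [255,-28.8,9.6,0,1]
  ]
}}

```text
time: 25.8
tool_pos: [0.6216, -0.2961, 0.1667]
eef_rot: [-3.139, -0.002, 1.553]
ft_force: [-0.5, -0.1, 0.0]
opening: 0.0613
grasp_force: 43.8
```

```bash
python3 -c "
from h import *
go(.622,-.297,.0145,np.pi/2-.017)"
```

```text
shift cm [-0.09  0.04 15.22] twist -0.0 | pos [ 0.6216 -0.2961  0.1667] rot [-3.139e+00 -2.000e-03  1.553e+00] F [-0.5 -0.1  0. ] open 0.0613 g 43.8 t 25.8
```

Call:
{"op": "play_rows", "data": {
  "series": [
    [255,-0.1,0,4,0],
    [255,-0.1,0,8.5,0],
    [255,-0.1,0,12,0],
    [255,-0.1,0,14,0],
    [255,-0.1,0,14.8,0],
    [255,-0.1,0,15.1,0],
    [255,-0.1,0,15.1,0],
    [255,-0.1,0,15.1,0]
  ]
}}

```text
time: 26.8
tool_pos: [0.6231, -0.2979, 0.0188]
eef_rot: [3.14, 0.001, 1.553]
ft_force: [0.6, -0.9, -0.7]
opening: 0.061
grasp_force: 43.8
```

Call:
{"op": "play_rows", "data": {
  "series": [
    [255,0,0,0.3,0],
    [255,0,0,0.45,0],
    [255,0,0,0.5,0],
    [255,0,0,0.5,0]
  ]
}}

```text
time: 27.3
tool_pos: [0.6225, -0.2976, 0.0138]
eef_rot: [3.142, 0.0, 1.553]
ft_force: [-3.3, 1.5, 5.7]
opening: 0.0612
grasp_force: 44.4
```

Contact on the tray floor is felt (5.7 N), so I'll release.

Call:
{"op": "play_rows", "data": {
  "series": [
    [40,0,0,0,0],
    [30,0,0,0,0],
    [30,0,0,-0.5,0],
    [30,0,0,-3,0],
    [30,0,0,-7,0],
    [0,0,0,-11,0],
    [0,0,0,-15,0]
  ]
}}

```text
time: 28.18
tool_pos: [0.6222, -0.2973, 0.1638]
eef_rot: [3.141, 0.0, 1.554]
ft_force: [1.0, -0.0, 0.1]
opening: 0.0852
grasp_force: 0.0
```

```bash
python3 -c "
from h import *
go(.410,.2384,.16,np.pi/2)"
```

```text
shift cm [ 53.2  -22.15   0.38] twist -1.0 | pos [ 0.6222 -0.2973  0.1638] rot [3.141 0.    1.554] F [ 1.  -0.   0.1] open 0.0852 g 0.0 t 28.18
```

Call:
{"op": "play_rows", "data": {
  "series": [
    [0,3,-1.2,0,0],
    [0,8,-3.3,0,0],
    [0,13.5,-5.6,0,0],
    [0,19,-7.9,0,0],
    [0,24.5,-10.2,0,0],
    [0,30,-12.5,0,0],
    [0,35,-14.6,0,0],
    [0,40,-16.6,0,0]
  ]
}}

```text
time: 29.18
tool_pos: [0.4624, 0.107, 0.1628]
eef_rot: [3.14, -0.0, 1.553]
ft_force: [0.4, 0.5, -0.1]
opening: 0.0855
grasp_force: 0.0
```

Call:
{"op": "play_rows", "data": {
  "series": [
    [0,5,-2.1,0,0],
    [0,9.5,-4,0,-1],
    [0,12.5,-5.2,0,-1],
    [0,13.2,-5.5,0,-1],
    [0,13.2,-5.5,0,-1]
  ]
}}

```text
time: 29.8
tool_pos: [0.4106, 0.2383, 0.1625]
eef_rot: [3.141, 0.0, 1.572]
ft_force: [-0.0, -0.4, -0.4]
opening: 0.0857
grasp_force: 0.0
```

```bash
python3 -c "
from h import *
go(.410,.2384,.035,np.pi/2)"
```

```text
shift cm [ 1.000e-02 -6.000e-02  1.275e+01] twist 0.0 | pos [0.4106 0.2383 0.1625] rot [3.141 0.    1.572] F [-0.  -0.4 -0.4] open 0.0857 g 0.0 t 29.8
```

Call:
{"op": "play_rows", "data": {
  "series": [
    [0,0,0,3,0],
    [0,0,0,7,0],
    [0,0,0,10.5,0],
    [0,0,0,12.2,0],
    [0,0,0,12.7,0],
    [0,0,0,12.7,0]
  ]
}}

```text
time: 30.55
tool_pos: [0.4114, 0.2384, 0.0362]
eef_rot: [3.14, -0.0, 1.57]
ft_force: [0.2, -0.4, 0.0]
opening: 0.0858
grasp_force: 0.0
```

Call:
{"op": "play_rows", "data": {
  "series": [
    [255,0,0,0,0],
    [255,0,0,0,0],
    [255,0,0,0,0],
    [255,0,0,0,0]
  ]
}}

```text
time: 31.05
tool_pos: [0.4117, 0.2389, 0.0371]
eef_rot: [3.139, -0.001, 1.571]
ft_force: [-0.5, 0.0, 5.4]
opening: 0.0614
grasp_force: 44.2
```

Call:
{"op": "play_rows", "data": {
  "series": [
    [255,0,0,-1.5,0],
    [255,0,0,-4.5,0],
    [255,0,0,-8.5,0],
    [255,0,0,-12.5,0],
    [255,0,0,-15,0],
    [255,0,0,-16,0],
    [255,0,0,-16,0]
  ]
}}

```text
time: 31.92
tool_pos: [0.4104, 0.2384, 0.1954]
eef_rot: [3.141, -0.0, 1.571]
ft_force: [0.7, -0.4, -2.6]
opening: 0.0614
grasp_force: 44.6
```

```bash
python3 -c "
from h import *
go(.624,-.193,.195,np.pi/2-.017)"
```

```text
shift cm [-4.314e+01  2.135e+01  4.000e-02] twist 1.0 | pos [0.4104 0.2384 0.1954] rot [ 3.141 -0.     1.571] F [ 0.7 -0.4 -2.6] open 0.0614 g 44.6 t 31.93
```

Call:
{"op": "play_rows", "data": {
  "series": [
    [255,-2,1,0,0],
    [255,-6,3,0,0],
    [255,-11,5.4,0,0],
    [255,-16,7.9,0,0],
    [255,-21,10.4,0,0],
    [255,-26,12.9,0,0],
    [255,-31,15.3,0,0],
    [255,-36,17.8,0,0]
  ]
}}

```text
time: 32.92
tool_pos: [0.588, -0.123, 0.1926]
eef_rot: [-3.138, -0.002, 1.571]
ft_force: [0.3, -0.2, -2.7]
opening: 0.0613
grasp_force: 44.5
```

Call:
{"op": "play_rows", "data": {
  "series": [
    [255,-4,2,0,0],
    [255,-6.4,3.2,0,1],
    [255,-7.1,3.5,0,1],
    [255,-7.1,3.5,0,1]
  ]
}}

```text
time: 33.42
tool_pos: [0.6228, -0.1921, 0.1936]
eef_rot: [-3.139, -0.002, 1.553]
ft_force: [-0.1, -0.5, -2.9]
opening: 0.0613
grasp_force: 44.6
```

```bash
python3 -c "
from h import *
import cv2
c=vision.capture('scene')
cv2.imwrite('pics/t1.png',cv2.resize(cv2.convertScaleAbs(c['img'][100:280,150:390,::-1],alpha=1.5),(800,600),interpolation=cv2.INTER_CUBIC))
go(.624,-.193,.042,np.pi/2-.017)"
```

```text
shift cm [-0.14  0.12 15.21] twist 0.0 | pos [ 0.6228 -0.1916  0.1941] rot [-3.140e+00 -1.000e-03  1.554e+00] F [ 0.5  0.6 -2.3] open 0.0612 g 44.6 t 33.48
```

View pics/t1.png

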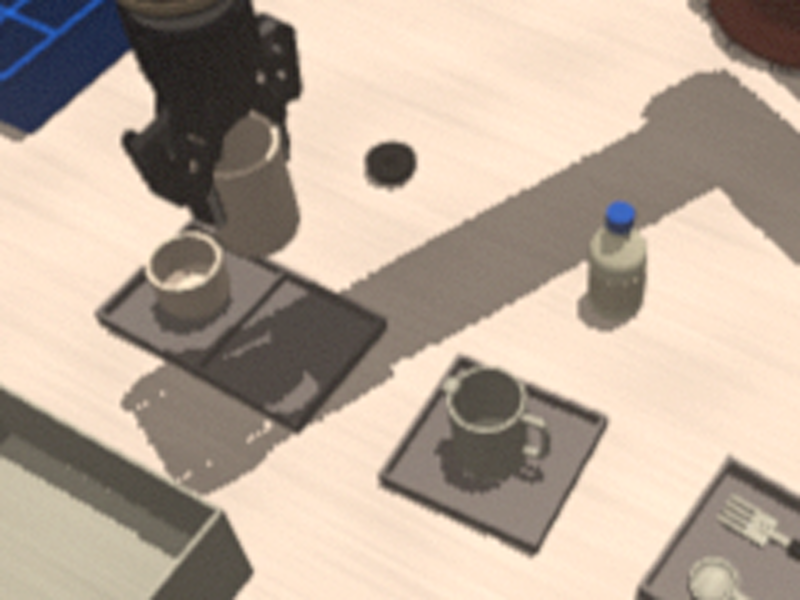

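The small cup stands centred in its bay at (190,290). The tall cup hangs upright at (255,190), about to go over the other bay. The bottle and plug are untouched.

Call:
{"op": "play_rows", "data": {
  "series": [
    [255,-0.1,0.1,4,0],
    [255,-0.1,0.1,8.5,0],
    [255,-0.1,0.1,12,0],
    [255,-0.1,0.1,14,0],
    [255,-0.1,0.1,14.8,0],
    [255,-0.1,0.1,15.1,0],
    [255,-0.1,0.1,15.1,0],
    [255,-0.1,0.1,15.1,0]
  ]
}}

```text
time: 34.48
tool_pos: [0.6255, -0.194, 0.0458]
eef_rot: [3.139, 0.001, 1.553]
ft_force: [0.6, -0.1, -2.3]
opening: 0.061
grasp_force: 44.6
```

Call:
{"op": "play_rows", "data": {
  "series": [
    [255,0,0,0.3,0],
    [255,0,0,0.45,0],
    [255,0,0,0.5,0],
    [255,0,0,0.5,0]
  ]
}}

```text
time: 34.98
tool_pos: [0.625, -0.1939, 0.0412]
eef_rot: [3.141, 0.0, 1.554]
ft_force: [-3.5, 1.4, 4.6]
opening: 0.0611
grasp_force: 45.3
```

Call:
{"op": "play_rows", "data": {
  "series": [
    [40,0,0,0,0],
    [30,0,0,0,0],
    [30,0,0,-0.5,0],
    [30,0,0,-3,0],
    [30,0,0,-7,0],
    [0,0,0,-11,0],
    [0,0,0,-15,0],
    [0,0,0,-18,0]
  ]
}}

```text
time: 35.98
tool_pos: [0.6251, -0.1938, 0.2221]
eef_rot: [3.139, 0.001, 1.553]
ft_force: [-0.1, -0.8, -0.1]
opening: 0.0854
grasp_force: 0.0
```

Call:
{"op": "play_rows", "data": {
  "series": [
    [0,0,-4,0,0],
    [0,0,-9,0,0],
    [0,0,-14,0,0],
    [0,0,-18,0,0],
    [0,0,-20,0,0],
    [0,0,-20,0,0],
    [0,0,-20,0,0],
    [0,0,-20,0,0]
  ]
}}

```text
time: 36.98
tool_pos: [0.4253, -0.1902, 0.2194]
eef_rot: [-3.142, -0.0, 1.554]
ft_force: [-0.3, -0.4, 0.3]
opening: 0.0855
grasp_force: 0.0
```

```bash
python3 -c "
from h import *
import cv2
c=vision.capture('top')
cv2.imwrite('pics/e1.png',cv2.resize(cv2.convertScaleAbs(c['img'][90:270,150:470,::-1],alpha=1.5),(800,450),interpolation=cv2.INTER_CUBIC))
go(.624,-.193,.042,np.pi/2-.017)"
```

```text
shift cm [ 0.05 19.89 17.73] twist 0.0 | pos [ 0.4252 -0.1901  0.2193] rot [-3.141 -0.     1.554] F [-1.1  1.2 -0.4] open 0.0853 g 0.0 t 37.02
```

View pics/e1.png

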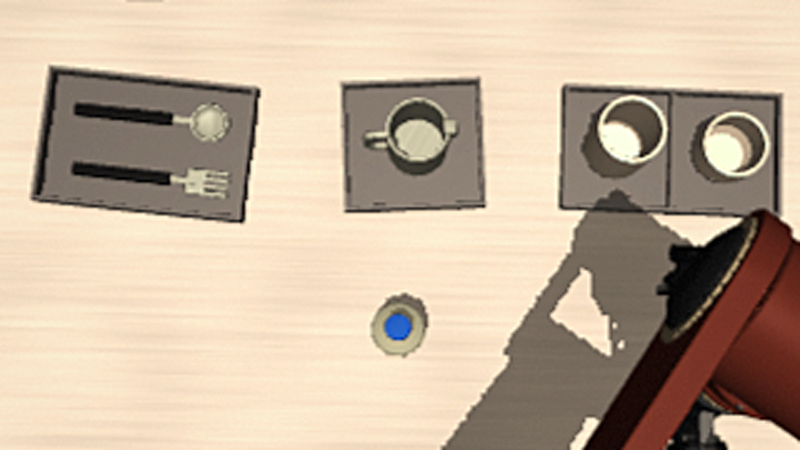

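All five pieces are in place: cutlery side by side, jug upright at (418,133), and cups one per bay at (632,129) and (735,145). The arm is clear, so I'm handing in.

```bash
python3 -c "
from workcell import ctrl
print(ctrl.sign_off())"
```

```text
the job is handed in; nothing more can be done
None
```

I sorted all five pieces and handed the job in at about 37 s of the 144 s allowed. The last picture showed everything in place and the bottle unmoved, the plug was last seen in place just before the tall cup went down, and the hand-in returned no verdict.

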